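# Draw a sample tube from the light-protected stand and tilt it over the light pad

## Task

Fold the amber flap of the tube stand all the way down towards you and leave it open, then draw the tube with the yellow cap straight up out of its socket and hold it over the light pad for the clot check: cap uppermost, leaning about 45 degrees, the whole tube at least 10 cm above the pad and the middle of the tube over the bright square. Finish while still holding it there, steady in the gripper; leave the other two tubes in their sockets and do not disturb the vial and the dropper bottle.

Things in the scene. Friction and masses are not known exactly. Their poses are not given: they have to be found in the camera images.
- tube_stand: Fixed grey stand, 206 mm wide. Origin: on the worktop under the middle socket; x points to its back, away from the robot. White block 54 mm deep (x), top at z 50 mm; three sockets 16.6 mm wide in a row along y at -45, 0, 45 mm, floor at z 12 mm, standing caps end at z 91 mm. Side plates at y +-99 mm, 70 mm high, with slanting rails up to z 111 mm beside the flap. Open at the back.
- flap (a joint): Amber see-through flap, 186 mm wide, 4 mm thick, 0.2 kg, hinged at its bottom edge along the stand's y (stand x -80, z 12 mm). 0 rad: shut, leaning 37 degrees back over the caps; 0.64 upright; 2.2 folded fully down level towards the robot. Damped: from either side of upright it sinks by its own weight in about 2 s. 1 to 3 N at the edge move it; hook it from behind the edge.
- flap_edge (a point): Middle of the black round bar (10 mm thick, along the stand's y) that forms the flap's free edge, 150 mm from the hinge line. Shut it lies 10 mm behind the stand's origin and 132 mm above the worktop, with free space behind it.
- yellow_tube: Sample tube with a yellow cap, 79 mm long, 20 g, standing cap up in one of the three sockets (which one varies), 38 mm deep. Origin: centre of its underside; z runs to the cap. Glass 14.6 mm, cap 17.6 mm in diameter, cap 60 to 79 mm above the origin.
- yellow_tube_mid (a point): Middle of the yellow-capped tube: on its axis, 40 mm above its origin.
- purple_tube: Sample tube with a purple cap, 79 mm long, 20 g, standing cap up in one of the three sockets (which one varies), 38 mm deep. Origin: centre of its underside; z runs to the cap. Glass 14.6 mm, cap 17.6 mm in diameter, cap 60 to 79 mm above the origin. To be left in its socket.
- blue_tube: Sample tube with a blue cap, 79 mm long, 20 g, standing cap up in one of the three sockets (which one varies), 38 mm deep. Origin: centre of its underside; z runs to the cap. Glass 14.6 mm, cap 17.6 mm in diameter, cap 60 to 79 mm above the origin. To be left in its socket.
- light_pad: Fixed flat light pad on the worktop, 150 x 150 mm, grey rim, with a bright white square of 128 x 128 mm in its middle, top 9 mm above the worktop. Origin: centre of its underside; x and y along its edges, z up.
- vial: Loose vial with yellow contents and a cream cap, 30 mm in diameter, 65 mm high; origin at the centre of its underside. Leave it alone.
- dropper: Loose dark purple dropper bottle with a black top, 29 mm in diameter, 92 mm high; origin at the centre of its underside. Leave it alone.
Not all that is in view belongs to the job. Several things have the shape of the light_pad; the one meant has the colours described above.

How it is judged:
By the outcome, as a careful person would: the job done as asked, in the order asked, and still so for the second after the job is handed in, while the arm keeps its last pose, push and grip.
It also fails if it takes over 53 s, if anything falls off the work surface, if the arm or the gripper's body presses on something with over 40 N, if the wrist force passes 120 N, or if a joint passes its speed limit or range.

## Robot

A 7-joint arm with a two-finger parallel gripper is mounted at the origin on a cart in front of the work surface, level with it; the furniture and walls round the work are solid. World frame = base frame: x ahead of the robot, y to its left, z up, the work surface at z = 0. Lengths are in m, angles in degrees, forces in N, time in s.
With the tool pointing down it reaches from about 0.425 to 0.875 m from the base axis. Payload 4.7 kg.
Tool frame: the origin (TCP) lies at the very end of the fingers, on their centre line; the grasp point (between the pads) lies 19 mm behind it; z points along the fingers, y is the line along which they close (so a half turn about z gives the same grasp; the last joint's range is limited). The gripper opens to 87 mm and grips with 3 to 60 N. Pads are 19 mm wide; open, the fingers measure 117 mm over their backs; the gripper's body (75 mm by 190 mm) begins 51 mm behind the grasp point.
Start: joints at [68.417, 18.392, -4.016, 83.108, 1.295, 78.541, -3.26], TCP at [0.248, -0.601, 0.223] pointing down, gripper open.
Joint ranges: [-163.93, 163.93], [-17.29, 119.83], [-79.2, 71.16], [3.27, 140.29], [-89.18, 269.18], [5.43, 117.66], [-154.24, 154.24]. Speed limits (degrees/s): [147.25, 147.25, 180, 180, 180, 180, 180].

## Interface

Orientations are given as [roll, pitch, yaw] about the fixed x, y, z axes, in that order (R = Rz(yaw) Ry(pitch) Rx(roll)).
In Python, from cell import get_obs, read_camera, sign_off, silhouettes gives the robot as it stands.
- The arm moves only by the tool play_rows, never from a script. Its argument "steps" is a list that holds one entry, the list of rows, each a list of 7 numbers: the shift along the tool's x, y, z in m, then the turn, a rotation vector about the tool's x, y, z in rad, then the finger opening in m, from 0 to 0.087. A call has 1 to 12 rows; each row shifts and turns the commanded pose from where the row before left it, along the tool's axes as they then stand; what a row does not reach is not made up. A row lasts 1/10 s, in which the tool goes at most 50 mm and 8.59 degrees, less where a joint would pass 70% of its speed; a pose out of reach is approached as far as the arm can. A call is refused whole if a number of a shift passes 0.05 or a number of a turn 0.15, either way. A call with a gripper value outside its range is refused whole. The fingers move at their own pace and stop on an object; "force" is the grip in N (left out, the last holds). Time passes only in rows, so rows that do not move let the fingers close. It gives the time, the measured TCP pose, the force, the opening and the grip force at its end, in the units of the state.
- get_obs(): the state, without advancing time (a new reading comes with each control period).
- read_camera(name): name is "side" or "top" or "wrist"; returns a dict with "frame" (400x640x3 uint8, red, green, blue), "intrinsics" (3x3 intrinsics, pixels), "k1" (the pictures are not rectified: a ray, as slopes to the right and down, at radius r is drawn at 1 + k1 r^2 times it, then the intrinsics apply), "view" (4x4, takes a point from world to camera coordinates). Camera axes: x right, y up, looking along -z (the intrinsics and any distortion apply to the point x, -y, -z); pixel columns grow to the right and rows downward; lengths in m; the calibration is good to about 2 mm. A picture is of the moment at which its call begins. There is no depth.
- sign_off(): hands the job in; it is judged then, once.
Trained networks look in the newest picture that a camera, given by its name, has taken for a name from the list of things; names that differ only in an ending like _2 or _b are one class to them, and where a whole thing is asked for, a point or a joint stands for the part that bears it (a point fixed in the world has none). Each returns a list of dicts, best first, with "p" (0 to 1); they miss things now and then, are a little off and sometimes report something else, mostly with a low value. They report only what shows in the picture. A call takes as long as a camera call. They do not tell look-alikes from the thing itself.
- silhouettes(camera, name): "pixels" (400x640 bool, what is visible of it) and "extent" ([left, top, right, bottom] in pixels, round what is visible of it).
The state is a dict: "time_s": time; "qpos": joint angles; "joint_velocities": joint speeds; "effort": joint torques, N m; "tool_pos": TCP position; "tool_rot": TCP orientation; "force": force on the tool from outside, world axes, zero at the start; "wrist_torque": the same for the moment, N m; "grip_width": finger opening in m; "grasp_force": force on a finger pad.
Only numpy, scipy, OpenCV 4.12 (cv2) and the standard library are available. Lean on these libraries where they do the work, as an engineer would, in place of code of your own. Each camera call takes 0.05 s, during which the arm holds its last target. There are 200 camera calls.

## Working session

There is one attempt and no reset: what is moved stays moved. The work goes in short steps, Python scripts to look and compute and a tool call to move; the robot and the scene stay as the last step left them, time stands still between calls to the robot, and variables do not carry over. Pictures are saved under pics/ and viewed, at most 10 in all, crops included, and the job is handed in when it is done.

Besides the shell and the picture viewer there is one more tool, called by a JSON object that holds its "name" and its "arguments", one argument or row to a line. play_rows: Moves the arm, as the interface text tells. Its arguments: {"type":"object","properties":{"steps":{"type":"array","items":{"type":"array","items":{"type":"array","items":{"type":"number"}}}},"force":{"type":"number"}},"required":["steps"]}

```bash
ls; mkdir -p pics
python3 - <<'E'
from cell import *
import cv2,numpy as np
o=get_obs();print({k:np.round(v,3).tolist() for k,v in o.items()})
ims=[]
for c in ["side","top"]:
    r=read_camera(c);print(c,r["intrinsics"].tolist(),r["k1"],np.round(r["view"],4).tolist())
    ims.append(r["frame"][:,:,::-1])
    cv2.imwrite(f"pics/{c}0.png",ims[-1])
    for n in ["tube_stand","flap","yellow_tube","purple_tube","blue_tube","light_pad","vial","dropper"]:
        print(n,[(round(float(d["p"]),2),[int(x) for x in d["extent"]]) for d in silhouettes(c,n)])
E
```

```text
pics
{'time_s': 0.0, 'qpos': [68.417, 18.438, -4.017, 83.175, 1.295, 78.539, -3.26], 'joint_velocities': [0.026, 0.035, -0.09, 0.068, 0.045, 0.021, 0.075], 'effort': [0.0, -49.129, -0.404, -31.252, -0.064, 0.044, 0.0], 'tool_pos': [0.247, -0.6, 0.221], 'tool_rot': [-179.893, 0.005, 22.394], 'force': [0.829, 0.211, -0.509], 'wrist_torque': [-0.012, 0.02, 0.036], 'grasp_force': 0.0, 'grip_width': 0.087}
side [[381.52405070463016, 0.0, 319.64689762631366], [0.0, 381.52405070463016, 198.77108286761163], [0.0, 0.0, 1.0]] -0.09387808277259478 [[0.0972, 0.9952, 0.0108, 0.0954], [-0.5826, 0.0482, 0.8113, 0.2598], [0.8069, -0.0852, 0.5845, -1.7699], [0.0, 0.0, 0.0, 1.0]]
tube_stand [(0.72, [362, 182, 429, 228])]
flap [(0.56, [368, 184, 430, 202])]
yellow_tube [(0.63, [383, 194, 389, 205])]
purple_tube [(0.61, [405, 191, 413, 204])]
blue_tube [(0.58, [392, 193, 401, 204])]
light_pad [(0.63, [267, 192, 315, 223]), (0.63, [163, 210, 213, 255])]
vial [(0.43, [330, 230, 344, 251])]
dropper [(0.54, [280, 221, 287, 246])]
top [[415.566161010322, 0.0, 323.7619639209662], [0.0, 415.566161010322, 206.1393694567355], [0.0, 0.0, 1.0]] 0.0362909124766974 [[-0.0022, -0.9999, 0.01, -0.186], [0.9914, -0.0009, 0.1306, -0.5952], [-0.1306, 0.0102, 0.9914, -1.5363], [0.0, 0.0, 0.0, 1.0]]
tube_stand [(0.93, [207, 202, 273, 245])]
flap [(0.71, [213, 208, 265, 237])]
yellow_tube []
purple_tube []
blue_tube []
light_pad [(0.92, [402, 186, 456, 232]), (0.88, [313, 213, 360, 259])]
vial [(0.39, [303, 175, 308, 187])]
dropper []
```

Run:
```python
import cv2,numpy as np
a=cv2.imread("pics/side0.png")[150:300,140:460];b=cv2.imread("pics/top0.png")[140:290,180:500]
cv2.imwrite("pics/c0.png",np.vstack([cv2.resize(a,None,fx=2,fy=2,interpolation=cv2.INTER_CUBIC)]+[cv2.resize(b,None,fx=2,fy=2,interpolation=cv2.INTER_CUBIC)]))
```

```text
(no output)
```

View pics/c0.png

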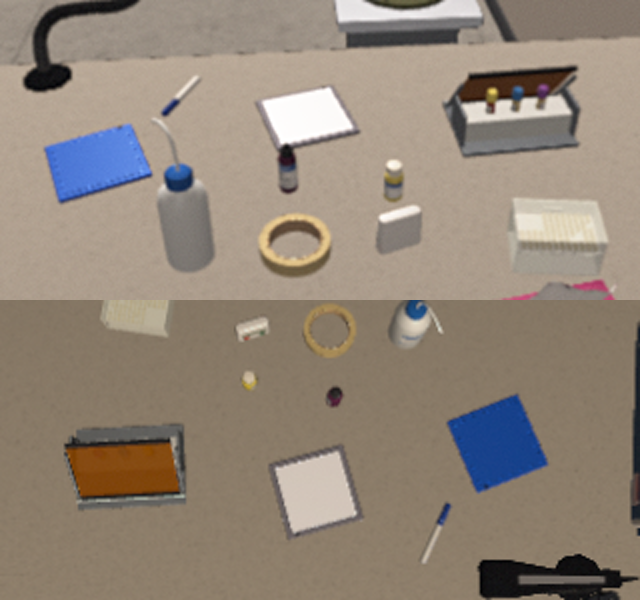

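```bash
cat > h.py <<'E'
import numpy as np,cv2
from scipy.spatial.transform import Rotation as Rn
from cell import *
def dist(r): return np.array([r["k1"],0,0,0],float)
def ray(r,uv):
    n=cv2.undistortPoints(np.array(uv,float).reshape(-1,1,2),np.array(r["intrinsics"]),dist(r))[:,0]
    V=np.array(r["view"]);d=np.c_[n[:,0],-n[:,1],-np.ones(len(n))]@V[:3,:3]
    return -V[:3,:3].T@V[:3,3],d
def onz(r,uv,z):
    c,d=ray(r,uv);return c+d*((z-c[2])/d[:,2])[:,None]
def proj(r,P):
    V=np.array(r["view"]);q=np.array(P,float).reshape(-1,3)@V[:3,:3].T+V[:3,3]
    q=q*[1,-1,-1];return cv2.projectPoints(q,np.zeros(3),np.zeros(3),np.array(r["intrinsics"]),dist(r))[0][:,0]
def sil(c,n): return silhouettes(c,n)
def cen(m):
    y,x=np.nonzero(m);return [x.mean(),y.mean()]
def delta(pos,rot,o=None):
    "shift in tool axes and rotvec in tool axes from measured pose to target"
    o=o or get_obs();R=Rn.from_euler('xyz',o["tool_rot"],degrees=True)
    T=Rn.from_euler('xyz',rot,degrees=True)
    return R.inv().apply(np.array(pos)-o["tool_pos"]),(R.inv()*T).as_rotvec()
E
python3 - <<'E'
from h import *
for c in ["side","top"]:
    r=read_camera(c)
    print(c,"cam",ray(r,[[320,200]])[0].round(3))
    for n,z in [("flap",.1),("yellow_tube",.07),("blue_tube",.07),("purple_tube",.07),("tube_stand",.04),("light_pad",.009),("vial",.033),("dropper",.046)]:
        for d in sil(c,n)[:2]: 
            m=np.array(d["pixels"]);b=cv2.minAreaRect(np.argwhere(m)[:,::-1].astype(np.float32))
            print(n,onz(r,[cen(m)],z).round(3).tolist(),r["frame"][m].mean(0).astype(int),"box",onz(r,cv2.boxPoints(b),z)[:,:2].round(3).tolist())
E
```

```text
side cam [ 1.57  -0.258  0.823]
flap [[0.547, 0.105, 0.1]] [64 44 31] box [[0.515, 0.022], [0.504, 0.223], [0.589, 0.199], [0.597, 0.009]]
yellow_tube [[0.553, 0.073, 0.07]] [136 114  70] box [[0.521, 0.072], [0.522, 0.09], [0.585, 0.074], [0.584, 0.058]]
blue_tube [[0.554, 0.117, 0.07]] [78 88 98] box [[0.579, 0.098], [0.521, 0.123], [0.528, 0.136], [0.586, 0.111]]
purple_tube [[0.551, 0.164, 0.07]] [109  81  96] box [[0.516, 0.167], [0.518, 0.184], [0.587, 0.163], [0.585, 0.146]]
tube_stand [[0.549, 0.118, 0.04]] [117 108 101] box [[0.413, 0.014], [0.406, 0.278], [0.663, 0.2], [0.663, -0.024]]
tube_stand [[0.669, -0.275, 0.04]] [84 76 77] box [[0.607, -0.288], [0.609, -0.259], [0.723, -0.262], [0.721, -0.289]]
light_pad [[0.494, -0.239, 0.009]] [232 228 227] box [[0.439, -0.326], [0.383, -0.168], [0.548, -0.158], [0.592, -0.303]]
light_pad [[0.592, -0.589, 0.009]] [ 83 122 210] box [[0.547, -0.687], [0.478, -0.545], [0.63, -0.495], [0.688, -0.627]]
vial [[0.703, -0.113, 0.033]] [143 133 114] box [[0.653, -0.12], [0.655, -0.092], [0.746, -0.105], [0.744, -0.132]]
dropper [[0.675, -0.275, 0.046]] [85 76 78] box [[0.609, -0.287], [0.611, -0.259], [0.729, -0.262], [0.727, -0.289]]
top cam [ 0.389 -0.171  1.603]
flap [[0.521, 0.11, 0.1]] [118  66  17] box [[0.567, 0.212], [0.578, 0.018], [0.474, 0.011], [0.463, 0.203]]
tube_stand [[0.53, 0.114, 0.04]] [111  77  44] box [[0.599, 0.234], [0.612, 0.013], [0.46, 0.003], [0.449, 0.221]]
tube_stand [[0.527, 0.122, 0.04]] [117  66  18] box [[0.575, 0.231], [0.587, 0.029], [0.474, 0.02], [0.462, 0.221]]
light_pad [[0.576, -0.59, 0.009]] [ 31  68 136] box [[0.62, -0.49], [0.681, -0.639], [0.536, -0.691], [0.477, -0.544]]
dropper [[0.663, -0.274, 0.046]] [68 48 53] box [[0.679, -0.26], [0.679, -0.287], [0.644, -0.287], [0.644, -0.26]]
```

{"name": "play_rows", "arguments": {
  "steps": [
    [[0.035,-0.0275,-0.011,0,0,0,0],[0.035,-0.0275,-0.011,0,0,0,0],[0.035,-0.0275,-0.011,0,0,0,0],[0.035,-0.0275,-0.011,0,0,0,0],[0.035,-0.0275,-0.011,0,0,0,0],[0.035,-0.0275,-0.011,0,0,0,0],[0.035,-0.0275,-0.011,0,0,0,0],[0.035,-0.0275,-0.011,0,0,0,0],[0.035,-0.0275,-0.011,0,0,0,0],[0.0225,-0.038,0,0,0,0,0],[0.0225,-0.038,0,0,0,0,0],[0.0225,-0.038,0,0,0,0,0]]
  ],
  "force": 15
}}

```text
time_s: 3.0
tool_pos: [0.4637, -0.1192, 0.3218]
tool_rot: [180.0, -0.0, 22.4]
force: [0.6, 0.7, 0.1]
grip_width: 0.0027
grasp_force: 0.0
```

{"name": "play_rows", "arguments": {
  "steps": [
    [[0.0225,-0.038,0,0,0,0,0],[0.0225,-0.038,0,0,0,0,0],[0.0225,-0.038,0,0,0,0,0],[0.0225,-0.038,0,0,0,0,0],[0,0,0,0,0,0.11,0],[0,0,0,0,0,0.11,0],[0,0,0,0,0,0.11,0],[0,0,0,0,0,0,0]]
  ]
}}

```text
time_s: 3.8
tool_pos: [0.4888, 0.0539, 0.3217]
tool_rot: [180.0, -0.0, 3.5]
force: [-0.5, -0.6, 1.1]
grip_width: 0.0005
grasp_force: 0.0
```

Run:
```python
from h import *
o=get_obs();print({k:np.round(v,3).tolist() for k,v in o.items()})
r=read_camera("wrist");cv2.imwrite("pics/w1.png",r["frame"][:,:,::-1])
print("cam",ray(r,[[320,200]])[0].round(3),ray(r,[[320,200]])[1].round(2))
for n,z in [("flap",.1),("tube_stand",.05),("yellow_tube",.09),("blue_tube",.09),("purple_tube",.09),("light_pad",.009)]:
    for d in sil("wrist",n)[:2]:
        m=np.array(d["pixels"]);print(n,round(d["p"],2),[int(x) for x in d["extent"]],onz(r,[cen(m)],z).round(3).tolist())
```

```text
{'time_s': 3.8, 'qpos': [31.692, -1.742, -39.685, 94.352, -1.095, 86.976, -94.443], 'joint_velocities': [0.172, -0.06, 0.17, 0.049, -0.144, 0.052, 5.541], 'effort': [-0.097, -23.564, 0.502, -31.991, -0.014, -0.084, -0.774], 'tool_pos': [0.489, 0.054, 0.322], 'tool_rot': [179.982, -0.015, 3.48], 'force': [-0.481, -0.617, 1.057], 'wrist_torque': [0.059, 0.018, 0.034], 'grasp_force': 0.0, 'grip_width': 0.0}
cam [0.573 0.06  0.485] [[-0.31 -0.02 -0.95]]
flap 0.81 [173, 91, 357, 161] [[0.535, 0.115, 0.1]]
tube_stand 0.82 [174, 62, 360, 171] [[0.544, 0.118, 0.05]]
blue_tube 0.35 [172, 90, 356, 165] [[0.534, 0.116, 0.09]]
light_pad 0.9 [464, 108, 567, 219] [[0.492, -0.237, 0.009]]
```

View pics/w1.png

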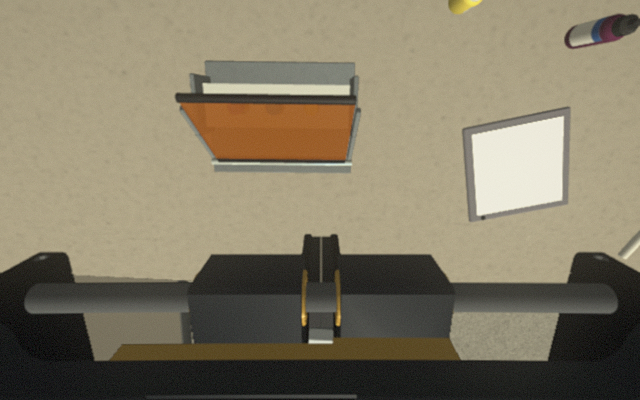

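Run:
```python
from h import *
r=read_camera("wrist")
P=onz(r,[[178,98.5],[356,100]],.132);print(P.round(4));d=P[0]-P[1];print(np.linalg.norm(d))
yaw=np.arctan2(-d[0],d[1]);print("yaw",np.degrees(yaw),"origin",P.mean(0)-0.01*np.array([np.cos(yaw),np.sin(yaw),0]))
m=sil("wrist","light_pad")[0]["pixels"];b=cv2.boxPoints(cv2.minAreaRect(np.argwhere(m)[:,::-1].astype(np.float32)))
f=r["frame"];w=(np.array(m)&(f.min(2)>190)).astype(np.uint8)
c=max(cv2.findContours(w,0,2)[0],key=cv2.contourArea);q=cv2.approxPolyDP(c,6,True)[:,0];Q=onz(r,q,.009);print("pad corners",Q[:,:2].round(3).tolist(),Q.mean(0))
# base front edge & back wall
print(onz(r,[[214,170],[351,170]],0).round(4).tolist(),onz(r,[[206,62],[356,62]],0.0).round(4).tolist())
```

```text
[[0.5596 0.2081 0.132 ]
 [0.57   0.0233 0.132 ]]
0.18513566069349183
yaw 3.2149770878477266 origin [0.55481746 0.11516675 0.132     ]
pad corners [[0.563, -0.283], [0.529, -0.162], [0.411, -0.195], [0.443, -0.317]] [ 0.48657569 -0.23918504  0.009     ]
[[0.4532, 0.2164, 0.0], [0.4664, 0.0072, 0.0]] [[0.6057, 0.2214, 0.0], [0.619, 0.0143, 0.0]]
```

{"name": "play_rows", "arguments": {
  "steps": [
    [[0.029,-0.014,0,0,0,0,0],[0.029,-0.014,0,0,0,0,0],[0.029,-0.014,0,0,0,0,0],[0.029,-0.014,0,0,0,0,0],[0,0,0.04,0,0,0,0],[0,0,0.04,0,0,0,0],[0,0,0.04,0,0,0,0],[0,0,0.04,0,0,0,0],[0,0,0.03,0,0,0,0],[0,0,0.017,0,0,0,0],[0,0,0,0,0,0,0]]
  ]
}}

```text
time_s: 5.35
tool_pos: [0.5997, 0.1161, 0.1121]
tool_rot: [180.0, 0.3, 3.5]
force: [-0.2, -0.4, 0.1]
grip_width: 0.0004
grasp_force: 0.0
```

{"name": "play_rows", "arguments": {
  "steps": [
    [[-0.018,0,0,0,0,0,0],[-0.015,0,-0.01,0,0,0,0],[-0.015,0,-0.0075,0,0,0,0],[-0.015,0,-0.006,0,0,0,0],[-0.015,0,-0.004,0,0,0,0],[-0.015,0,-0.002,0,0,0,0],[-0.015,0,-0.001,0,0,0,0],[-0.02,0,0,0,0,0,0],[-0.02,0,0,0,0,0,0],[-0.02,0,0,0,0,0,0],[0,0,0,0,0,0,0]]
  ]
}}

```text
time_s: 6.45
tool_pos: [0.4331, 0.1068, 0.1468]
tool_rot: [179.8, -0.2, 3.5]
force: [-0.1, 0.5, 0.2]
grip_width: 0.0006
grasp_force: 0.0
```

Run:
```python
from h import *
r=read_camera("wrist");s=read_camera("side")
cv2.imwrite("pics/w2.png",np.vstack([r["frame"][:,:,::-1][::1],cv2.resize(s["frame"][150:260,300:480,::-1],(640,200))]))
```

```text
(no output)
```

View pics/w2.png

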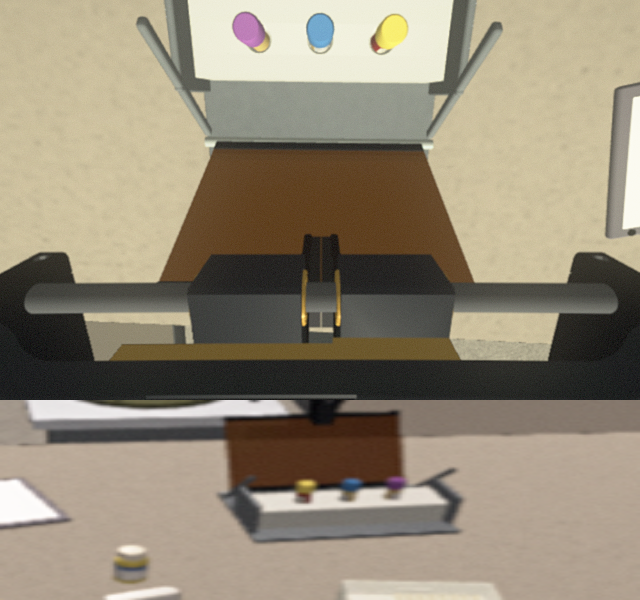

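{"name": "play_rows", "arguments": {
  "steps": [
    [[0,0,-0.033,0,0,0,0],[0,0,-0.033,0,0,0,0],[0,0,-0.033,0,0,0,0],[0.0305,0.011,0,0,0,0,0],[0.0305,0.011,0,0,0,0,0],[0.0305,0.011,0,0,0,0,0],[0.0305,0.011,0,0,0,0,0],[0,0,0,0,0,-0.142,0.044],[0,0,0,0,0,-0.142,0.044],[0,0,0,0,0,-0.142,0.044],[0,0,0,0,0,-0.142,0.044],[0,0,0,0,0,-0.142,0.044]]
  ]
}}

```text
time_s: 7.75
tool_pos: [0.5596, 0.0699, 0.2445]
tool_rot: [-180.0, -0.1, 44.5]
force: [-0.3, -0.7, -0.1]
grip_width: 0.0326
grasp_force: 0.0
```

{"name": "play_rows", "arguments": {
  "steps": [
    [[0,0,0,0,0,-0.142,0.044],[0,0,0,0,0,-0.142,0.044],[0,0,0,0,0,-0.142,0.044],[0,0,0,0,0,-0.142,0.044],[0,0,0,0,0,-0.142,0.044],[0,0,0,0,0,-0.142,0.044],[0,0,0,0,0,0,0.044]]
  ]
}}

```text
time_s: 8.45
tool_pos: [0.5594, 0.0699, 0.2445]
tool_rot: [179.9, -0.1, 93.0]
force: [0.3, 0.7, 0.2]
grip_width: 0.0438
grasp_force: 0.0
```

Run:
```python
from h import *
o=get_obs();print(o["tool_pos"],o["tool_rot"],o["grip_width"],np.round(o["qpos"],1))
t=read_camera("top");r=read_camera("wrist");s=read_camera("side")
cv2.imwrite("pics/w3.png",np.vstack([r["frame"][:,:,::-1],cv2.resize(np.hstack([s["frame"][150:260,340:480,::-1],t["frame"][180:290,180:320,::-1]]),(640,200))]))
for c,q in(("wrist",r),("side",s)):
  for n,z in [("flap",.012),("yellow_tube",.091),("blue_tube",.091),("purple_tube",.091),("tube_stand",.0)]:
    for d in sil(c,n)[:1]:
        print(c,n,round(d["p"],2),[int(x) for x in d["extent"]],onz(q,[cen(d["pixels"])],z).round(4).tolist())
```

```text
[0.55935362 0.06986225 0.24447909] [ 1.79933350e+02 -8.51725126e-02  9.29591025e+01] 0.04384013529924235 [ 38.4  13.6 -55.7  92.4  11.3  79.9 -15.5]
wrist flap 0.8 [104, 40, 257, 202] [[0.3941, 0.1168, 0.012]]
wrist yellow_tube 0.5 [104, 14, 369, 241] [[0.487, 0.1283, 0.091]]
wrist blue_tube 0.83 [312, 126, 326, 145] [[0.5558, 0.1174, 0.091]]
wrist purple_tube 0.62 [310, 79, 327, 100] [[0.5532, 0.1616, 0.091]]
wrist tube_stand 0.62 [103, 12, 368, 242] [[0.4676, 0.1206, 0.0]]
side flap 0.79 [357, 175, 413, 204] [[0.3859, 0.1083, 0.012]]
side blue_tube 0.6 [396, 194, 400, 203] [[0.5792, 0.1073, 0.091]]
side tube_stand 0.76 [356, 170, 430, 229] [[0.4755, 0.1204, 0.0]]
```

View pics/w3.png

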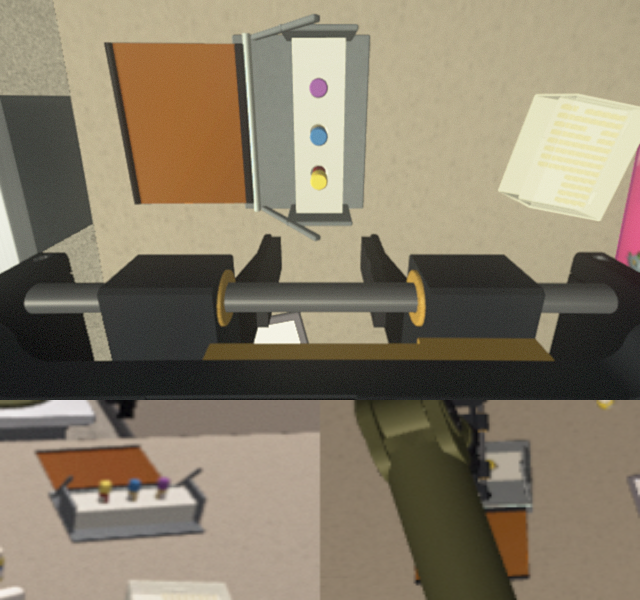

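Run:
```python
from h import *
r=read_camera("wrist");f=cv2.cvtColor(r["frame"],cv2.COLOR_RGB2HSV)
for n,(x,y) in dict(p=(319,88),b=(319,135),y=(319,181)).items():
    h0=int(f[y,x,0]);m=(abs(f[:,:,0].astype(int)-h0)<7)&(f[:,:,1]>90);k=np.zeros_like(m);k[y-13:y+13,x-13:x+13]=1;m&=k
    print(n,m.sum(),np.round(cen(m),1),onz(r,[cen(m)],.088).round(4))
# flap bar
print(onz(r,[[107,43],[138,203]],.012).round(3))
```

```text
p 37 [319.2  87.8] [[0.5527 0.161  0.088 ]]
b 216 [319.5 136.1] [[0.5553 0.1166 0.088 ]]
y 269 [319.6 179.7] [[0.5576 0.0728 0.088 ]]
[[0.316 0.196 0.012]
 [0.327 0.01  0.012]]
```

{"name": "play_rows", "arguments": {
  "steps": [
    [[0.0015,-0.002,0.02,0,0,0,0.044],[0,0,0.04,0,0,0,0.044],[0,0,0.04,0,0,0,0.044],[0,0,0.04,0,0,0,0.044],[0,0,0.025,0,0,0,0.044],[0,0,0.012,0,0,0,0.044],[0,0,0.006,0,0,0,0.044],[0,0,0,0,0,0,0.044]]
  ]
}}

```text
time_s: 9.95
tool_pos: [0.5562, 0.0715, 0.0613]
tool_rot: [180.0, -0.0, 93.0]
force: [-0.2, 0.3, 1.0]
grip_width: 0.0439
grasp_force: 0.0
```

Run:
```python
from h import *
o=get_obs();print(np.round(o["tool_pos"],4),o["tool_rot"],o["force"])
r=read_camera("wrist");s=read_camera("side")
cv2.imwrite("pics/w4.png",np.vstack([r["frame"][:,:,::-1],cv2.resize(s["frame"][160:240,350:440,::-1],(640,200))]))
```

```text
[0.5562 0.0715 0.0613] [ 1.79982563e+02 -1.03239613e-02  9.29810324e+01] [-0.16813398  0.32090524  1.04848943]
```

View pics/w4.png

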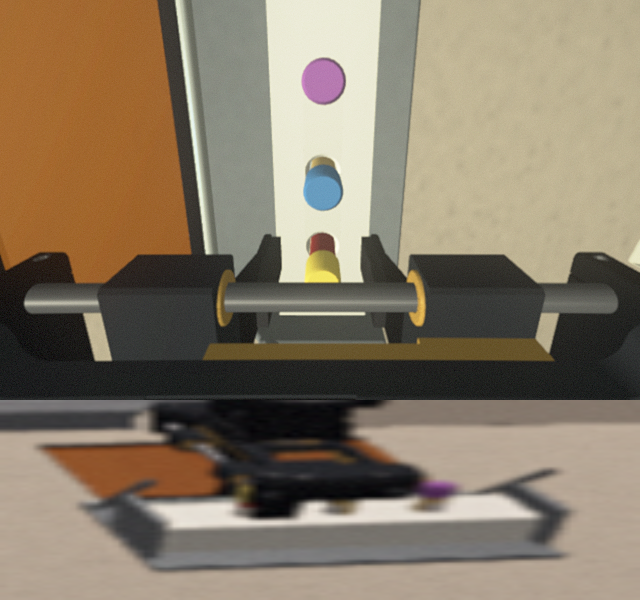

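{"name": "play_rows", "arguments": {
  "steps": [
    [[0,0,0,0,0,0,0.0],[0,0,0,0,0,0,0.0],[0,0,0,0,0,0,0.0],[0,0,0,0,0,0,0.0],[0,0,0,0,0,0,0.0],[0,0,0,0,0,0,0.0]]
  ],
  "force": 15
}}

```text
time_s: 10.65
tool_pos: [0.5561, 0.0714, 0.0612]
tool_rot: [180.0, 0.0, 93.0]
force: [-0.3, -0.4, 0.8]
grip_width: 0.017
grasp_force: 15.0
```

{"name": "play_rows", "arguments": {
  "steps": [
    [[0,0,-0.008,0,0,0,0.0],[0,0,-0.015,0,0,0,0.0],[0,0,-0.015,0,0,0,0.0],[0,0,-0.02,0,0,0,0.0],[0,0,-0.03,0,0,0,0.0],[0,0,-0.04,0,0,0,0.0],[0,0,-0.04,0,0,0,0.0],[0,0,-0.03,0,0,0,0.0],[0,0,-0.015,0,0,0,0.0],[0,0,0,0,0,0,0.0]]
  ]
}}

```text
time_s: 11.65
tool_pos: [0.5569, 0.0719, 0.2766]
tool_rot: [179.8, 0.0, 93.0]
force: [-0.5, 0.4, -0.6]
grip_width: 0.0166
grasp_force: 15.0
```

Run:
```python
from h import *
o=get_obs();print(np.round(o["qpos"],1))
r=read_camera("wrist");s=read_camera("side")
cv2.imwrite("pics/w5.png",np.vstack([r["frame"][:,:,::-1],cv2.resize(s["frame"][120:240,340:460,::-1],(400,200)) if 0 else cv2.resize(s["frame"][140:240,300:460,::-1],(640,200))]))
```

```text
[ 39.   12.3 -56.3  89.9  10.3  83.1 -15. ]
```

View pics/w5.png

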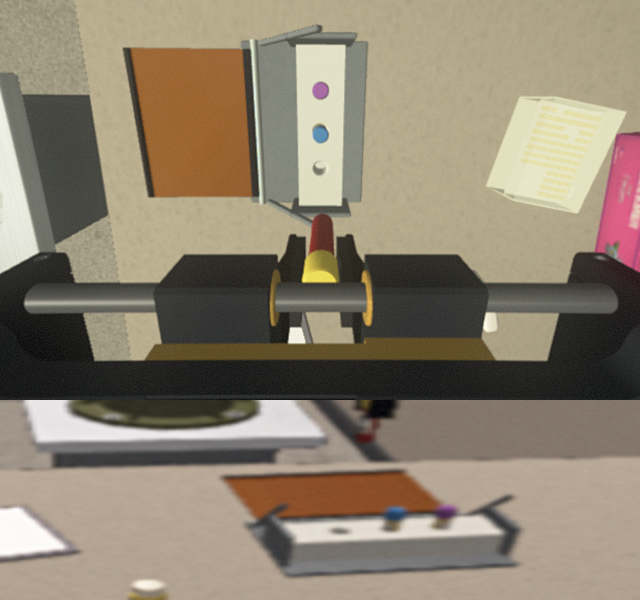

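{"name": "play_rows", "arguments": {
  "steps": [
    [[-0.02,-0.0055,0,0,0,0,0.0],[-0.03,-0.0085,0,0,0,0,0.0],[-0.03,-0.0085,0,0,0,0,0.0],[-0.03,-0.0085,0,0,0,0,0.0],[-0.03,-0.0085,0,0,0,0,0.0],[-0.03,-0.0085,0,0,0,0,0.0],[-0.03,-0.0085,0,0,0,0,0.0],[-0.03,-0.0085,0,0,0,0,0.0],[-0.03,-0.0085,0,0,0,0,0.0],[-0.03,-0.0085,0,0,0,0,0.0],[-0.017,-0.003,0,0,0,0,0.0],[0,0,0,0,0,0,0.0]]
  ],
  "force": 20
}}

```text
time_s: 12.95
tool_pos: [0.4855, -0.2421, 0.2721]
tool_rot: [-179.9, -0.1, 92.7]
force: [0.4, -0.1, -0.6]
grip_width: 0.0169
grasp_force: 20.0
```

Run:
```python
from h import *
o=get_obs();print(np.round(o["qpos"],1))
```

```text
[ 64.1   7.4 -43.8  92.7   5.1  82.1  22.5]
```

{"name": "play_rows", "arguments": {
  "steps": [
    [[0,0,0,-0.08,0,0,0.0],[0,0,0,-0.08,0,0,0.0],[0,0,0,-0.08,0,0,0.0],[0,0,0,0,0,0,0.0]]
  ]
}}

```text
time_s: 13.35
tool_pos: [0.4853, -0.2383, 0.2728]
tool_rot: [166.4, 0.0, 92.9]
force: [-0.5, -0.4, -0.1]
grip_width: 0.0164
grasp_force: 20.0
```

Run:
```python
from h import *
o=get_obs();print(np.round(o["qpos"],1))
```

```text
[ 71.4  -4.7 -40.5 103.2 -11.3  69.3  36.6]
```

{"name": "play_rows", "arguments": {
  "steps": [
    [[0,-0.0043,0.0235,0,0,0,0.0],[0,-0.0043,0.0235,0,0,0,0.0],[0,-0.0043,0.0235,0,0,0,0.0],[0,0,0,-0.091,0,0,0.0],[0,0,0,-0.091,0,0,0.0],[0,0,0,-0.091,0,0,0.0],[0,0,0,0,0,0,0.0]]
  ]
}}

```text
time_s: 14.05
tool_pos: [0.4892, -0.2376, 0.1999]
tool_rot: [150.8, -0.2, 93.0]
force: [-1.2, 0.2, -0.9]
grip_width: 0.0165
grasp_force: 20.0
```

Run:
```python
from h import *
o=get_obs();print(np.round(o["qpos"],1))
```

```text
[ 72.8 -10.5 -34.  120.4 -32.9  50.1  58.5]
```

{"name": "play_rows", "arguments": {
  "steps": [
    [[0,0.0085,0.005,0,0,0,0.0],[0,0.0085,0.005,0,0,0,0.0],[0,0,0,-0.07,0,0,0.0],[0,0,0,-0.07,0,0,0.0],[0,0,0,-0.07,0,0,0.0],[0,0,0,-0.066,0,0,0.0],[0,0,0,0,0,0,0.0],[0,0,0,0,0,0,0.0]]
  ]
}}

```text
time_s: 14.85
tool_pos: [0.5123, -0.2375, 0.2025]
tool_rot: [134.9, -0.0, 93.1]
force: [-0.1, 1.2, 1.2]
grip_width: 0.0164
grasp_force: 20.0
```

Run:
```python
from h import *
o=get_obs();print(np.round(o["qpos"],1))
R=Rn.from_euler('xyz',o["tool_rot"],degrees=True).apply([0,0,1]);p=o["tool_pos"]
print("z",R.round(3),"mid",(p+.009*R).round(4),"bottom",(p+.049*R).round(4),np.degrees(np.arccos(-R[2])))
ws=[]
for c in("wrist","side","top"):
    q=read_camera(c);ws.append(q["frame"][:,:,::-1].copy());uv=proj(q,[p-.03*R,p+.049*R]);print(c,uv.round(0).tolist())
    if c!="wrist":
        m=uv.mean(0).astype(int);ws[-1]=cv2.resize(ws[-1][m[1]-50:m[1]+50,m[0]-80:m[0]+80],(320,200))
cv2.imwrite("pics/w6.png",np.vstack([ws[0],np.hstack(ws[1:])]))
```

```text
[ 69.4 -11.9 -25.7 129.4 -59.3  42.6  84.9]
z [ 0.707  0.039 -0.706] mid [ 0.5187 -0.2372  0.1961] bottom [ 0.547  -0.2356  0.1679] 45.113068196620226
wrist [[318.0, 285.0], [319.0, 222.0]]
side [[291.0, 154.0], [293.0, 178.0]]
top [[340.0, 230.0], [338.0, 215.0]]
```

View pics/w6.png

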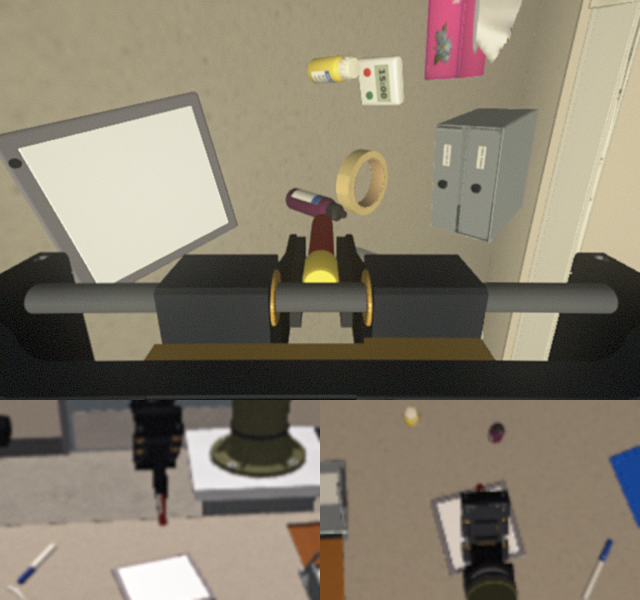

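{"name": "play_rows", "arguments": {
  "steps": [
    [[0,-0.005,-0.005,0,0,0,0.0],[0,-0.005,-0.005,0,0,0,0.0],[0,0,0,0,0,0,0.0],[0,0,0,0,0,0,0.0],[0,0,0,0,0,0,0.0],[0,0,0,0,0,0,0.0]]
  ]
}}

```text
time_s: 15.6
tool_pos: [0.4969, -0.239, 0.2022]
tool_rot: [134.8, 0.0, 93.0]
force: [-0.8, 0.5, -1.1]
grip_width: 0.0168
grasp_force: 20.0
```

Run:
```python
from h import *
o=get_obs();print(np.round(o["qpos"],1),np.abs(o["joint_velocities"]).max())
R=Rn.from_euler('xyz',o["tool_rot"],degrees=True).apply([0,0,1]);p=o["tool_pos"]
print("mid",(p+.009*R).round(4),"bottom",(p+.049*R).round(4),np.degrees(np.arccos(-R[2])))
for c in ("side","wrist"):
    q=read_camera(c);print(c,[(round(d["p"],2),[int(x) for x in d["extent"]]) for n in("flap","yellow_tube","light_pad") for d in sil(c,n)[:1]])
if abs(np.degrees(np.arccos(-R[2]))-45)<2 and o["grasp_force"]>15: print(sign_off())
```

```text
[ 69.9 -13.4 -24.2 130.7 -59.8  44.1  86.4] 0.054214980018872
mid [ 0.5033 -0.2387  0.1958] bottom [ 0.5316 -0.2372  0.1676] 45.207266887009986
side [(0.92, [357, 174, 410, 205]), (0.82, [166, 210, 214, 254])]
wrist [(0.95, [304, 214, 337, 283]), (0.69, [25, 93, 248, 282])]
the job is handed in; nothing more can be done
None
```

I handed the job in at 15.6 s: the amber flap is folded fully down, and the yellow-capped tube is held over the bright square, leaning 45 degrees, cap uppermost, its lower end about 16 cm above the pad. The other two tubes, the vial and the dropper bottle were not touched.

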